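Post a retired drive into the media disposal box

TASK

Swing the red lever on top of the disposal box to open until it stops, so that the bar behind the slot is out of the way, and push the black portable drive that lies on the box's ledge through the slot so that it drops inside. Then swing the lever back to shut until it stops. Leave the other things on the desk where they are.

Things in the scene. Friction and masses are not known exactly. Their poses are not given: they have to be found in the camera images.
- dropbox: Grey steel disposal box bolted to the desk, turned about z only. Origin: on the desk (z 0) straight below the slot's middle, in the plane of the front wall's outer face. Own x points into the box (the push direction), z up. Body: x 0 to 200 mm, y -120 to 120, flat lid with a clear window, upper face at z 135. In front of it is the ledge.
- ledge_middle (a point): middle of the ledge's upper face: dropbox (-90, 0, 90 mm), axes as dropbox. The ledge is a flat, bare, slippery steel plate (friction about 0.3), dropbox x -180 to 0 mm, y -100 to 100, upper face at z 90 mm, without rims; the air above and beside it is free, so fingers may stand beside it or on it.
- slot_mouth (a point): middle of the slot's lower edge: dropbox (0, 0, 90 mm), axes as dropbox. Slot edged in yellow, 84 mm wide (y -42 to 42), 20 mm high (z 90 to 110), in 3 mm sheet, lower edge level with the ledge. Behind it a slippery chute falls at 35 degrees to x 61, z 47; box floor at z 4. A drive pushed in lengthwise tips and slides down by itself soon after its middle passes x 0.
- lever_pivot (a point): on the lever's upright axis at mid-height of its arm; fixed at dropbox (15, 60, 155 mm), 20 mm above the lid; axes as dropbox. Hub 24 mm across. The arm has a red sleeve 23 to 98 mm from the axis, 16 mm wide, 12 mm high, underside 14 mm above the lid: push it from the side or pinch it from above.
- lever_end (a point): middle of the free end of the red lever arm, 98 mm from lever_pivot, 20 mm above the lid; moves with the lever.
- slot_lever (a joint): lever angle, rad. 0 = shut: arm along dropbox -y, across the push direction; a steel bar on its spindle then blocks the slot from behind (4 to 16 mm above the ledge, x 9 to 21). 1.571 = open: arm along dropbox +x, in line with the push direction. Opens anticlockwise seen from above; hard stops at both ends; stays where left; takes about 0.2 N m (3 N at 70 mm).
- drive: black portable hard drive with silver band and white label: flat slab 110 mm (own x) by 78 (own y) by 14 (own z), 0.13 to 0.25 kg. Origin: centre of its underside. Starts flat on the ledge, off the slot's middle and turned by up to 20 degrees. Fits the slot only lengthwise and flat, either end first. Too wide to grasp across: push it.
- wallets: stack of four black document wallets lying on the desk beyond the ledge's outer end, 90 by 170 by 36 mm, origin under its centre. Leave alone.
- notes: yellow block of sticky notes on the desk beside the ledge, 76 by 76 by 18 mm, origin under its centre. Leave alone.
- glue: white bottle with a blue cap standing on the desk beside the box, 42 mm across, 115 mm high, origin under its centre. Leave alone.
Things that resemble listed ones, but are neither listed nor needed, are in the scene too. Of the things that look like the drive, the largest one is meant.

How it is judged:
By the outcome, as a careful person would: the job done as asked, in the order asked, and still so for the second after the job is handed in, with the robot touching nothing.
It also fails if it takes over 72 s, if anything falls off the work surface, if the arm or the gripper's body presses on something with over 40 N, if the wrist force passes 120 N, or if a joint passes its speed limit or range.

ROBOT

A 6-joint arm with a two-finger parallel gripper is mounted at the origin on the work surface. World frame = base frame: x ahead of the robot, y to its left, z up, the work surface at z = 0. Lengths are in mm, angles in rad, forces in N, time in s.
With the tool pointing down it reaches from about 350 to 775 mm from the base axis. Payload 5.5 kg.
Tool frame: the origin (TCP) lies at the very end of the fingers, on their centre line; the grasp point (between the pads) lies 19 mm behind it; z points along the fingers, y is the direction in which the jaws open and shut (so a half turn about z gives the same grasp; the last joint's range is limited). The gripper opens to 85 mm and grips with 20 to 120 N. Pads are 22 mm wide; open, the fingers measure 114 mm over their backs; the gripper's body (76 mm by 85 mm) begins 54 mm behind the grasp point. The pads swing forward as they close: fully open they stand 13 mm farther back than shut.
Start: joints at [1.016, 0.313, 0.046, 1.304, 0, 1.431], TCP at [231.758, 526.27, 231.323] pointing down, gripper open.
Joint ranges: [-2.76, 2.76], [-0.86, 1.69], [-1.03, 1.26], [-2.2, 2.34], [-1.47, 1.5], [-3.14, 3.14]. Speed limits (rad/s): [2.57, 2.57, 3.14, 3.14, 3.14, 3.14].

INTERFACE

Orientations are given as a 3x3 rotation matrix whose columns are the frame's x, y, z axes.
In Python, from rig import robot gives the robot as it stands.
- The arm moves only by the tool step_arm, never from a script. Its argument "increments" is a list of rows, each a list of 5 numbers: the finger opening in m, from 0 to 0.0854, then the shift along the tool's x, y, z in m, then the turn about the tool's z in degrees. A call has 1 to 8 rows; each row shifts and turns the commanded pose from where the row before left it, along the tool's axes as they then stand; what a row does not reach is not made up. A row lasts 1/12 s, in which the tool goes at most 41.7 mm and 7.16 degrees, less where a joint would pass 70% of its speed; a pose out of reach is approached as far as the arm can. A call is refused whole if a number of a shift passes 0.0417 or a number of a turn 7.16, either way. A call with a gripper value outside its range is refused whole. The fingers move at their own pace and stop on an object; "squeeze" is the grip in N (left out, the last holds). Time passes only in rows, so rows that do not move let the fingers close. It gives the time, the measured TCP pose, the force and the opening at its end, in the units of the state.
- robot.sense(): the state, without advancing time (a new reading comes with each control period).
- robot.read_camera(name): name is "scene" or "top" or "wrist"; returns the picture (420x560x3 uint8, red, green, blue); there is no depth.
- robot.camera_info(name): a dict with "K" (3x3 intrinsics, pixels), "dist_coeffs" ([k1, k2, p1, p2, k3] as OpenCV has them; the pictures are not rectified), "extrinsics" (4x4, takes a point from world to camera coordinates); the wrist camera has in their place "hand_eye" (4x4, takes a point from camera to tool coordinates, whose origin is the TCP and whose axes are the flange's). Camera axes: x right, y down, z forward; pixel columns grow to the right and rows downward; lengths in mm; the calibration is good to about 2 mm. A picture is of the moment at which its call begins: read the wrist's pose just before it. camera_info takes no time and is no camera call.
- robot.job_done(): hands the job in, once; it reports no verdict.
The state is a dict: "time_s": time; "qpos": joint angles; "qd": joint speeds; "joint_efforts": joint torques, N m; "ee_pos": TCP position; "orientation": TCP orientation; "force": force on the tool from outside, world axes, zero at the start; "torque": the same for the moment, N m; "opening": opening from 0.0 (shut) to 1.0 (fully open).
Only numpy, scipy, OpenCV 4.12 (cv2) and the standard library are available. Lean on these libraries where they do the work, as an engineer would, in place of code of your own. Each camera call takes 0.05 s, during which the arm holds its last target. There are 200 camera calls.

## Working session

There is one attempt and no reset: what is moved stays moved. The work goes in short steps, Python scripts to look and compute and a tool call to move; the robot and the scene stay as the last step left them, time stands still between calls to the robot, and variables do not carry over. Pictures are saved under pics/ and viewed, about 8 in all and at most 12, crops included, and the job is handed in when it is done.

Besides the shell and the picture viewer there is one more tool, called after "Request:" by a JSON object that holds its "method" and its "body", one argument or row to a line. step_arm: Moves the arm, as the interface text tells. Its arguments: {"type":"object","properties":{"increments":{"type":"array","items":{"type":"array","items":{"type":"number"}}},"squeeze":{"type":"number"}},"required":["increments"]}

```bash
mkdir -p pics; ls; python3 - <<'E'
from rig import robot
import cv2
print(robot.sense())
for n in ("scene","top"):
    cv2.imwrite(f"pics/{n}0.png",robot.read_camera(n)[:,:,::-1]); print(n,robot.camera_info(n))
print(robot.camera_info("wrist"))
E
```

```text
pics
{'time_s': 0.0, 'qpos': array([ 1.01638019e+00,  3.14033864e-01,  4.49922374e-02,  1.30362602e+00,
       -7.27119348e-06,  1.43117537e+00]), 'qd': array([-2.32921649e-03, -1.60788016e-04, -6.95542417e-04, -2.68129234e-05,
       -1.33203796e-03,  3.57057303e-04]), 'joint_efforts': array([ 6.83371491e-04, -4.80623245e+01,  2.98535031e+01,  1.92156021e-02,
       -5.70154884e-05,  1.73027229e-05]), 'ee_pos': array([231.47383308, 525.7864853 , 230.3952765 ]), 'orientation': array([[-9.15198761e-01,  4.03001576e-01, -9.78968362e-04],
       [ 4.03002686e-01,  9.15197406e-01, -1.59483842e-03],
       [ 2.53226908e-04, -1.85412102e-03, -9.99998249e-01]]), 'force': array([-0.2456568 , -0.04526123, -0.10645253]), 'torque': array([-0.02241098, -0.01035743, -0.0361302 ]), 'opening': 0.995945266171569}
scene {'K': array([[389.58497795,   0.        , 276.30375889],
       [  0.        , 389.58497795, 213.79696556],
       [  0.        ,   0.        ,   1.        ]]), 'dist_coeffs': array([-0.02803795,  0.        ,  0.        ,  0.        ,  0.        ]), 'extrinsics': array([[-8.79734789e-
[... 829 characters left out ...]
256e+02],
       [ 0.00000000e+00,  0.00000000e+00,  0.00000000e+00,
         1.00000000e+00]])}
{'K': array([[367.81759117,   0.        , 279.71953917],
       [  0.        , 367.81759117, 207.53557823],
       [  0.        ,   0.        ,   1.        ]]), 'dist_coeffs': array([-0.08933826,  0.        ,  0.        ,  0.        ,  0.        ]), 'hand_eye': array([[-5.40322028e-04, -9.48879610e-01, -3.15637757e-01,
         7.99226752e+01],
       [ 9.99999642e-01, -3.07321768e-04, -7.87961736e-04,
        -5.07043264e-01],
       [ 6.50678472e-04, -3.15638070e-01,  9.48879437e-01,
        -1.44275878e+02],
       [ 0.00000000e+00,  0.00000000e+00,  0.00000000e+00,
         1.00000000e+00]])}
```

View pics/top0.png

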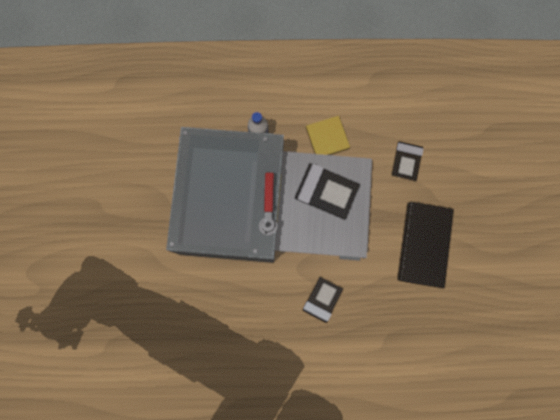

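View pics/scene0.png

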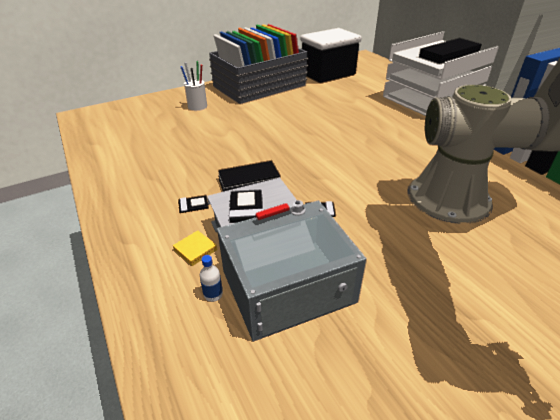

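The top view shows the box, with its slot edge near column 283. The lever is shut, with its pivot at about (267,226) and its tip at (269,173). The big drive is on the ledge near (332,191), with decoys at (408,160) and (323,300). I'll enlarge this area next.

```bash
python3 - <<'E'
import cv2
i=cv2.imread("pics/top0.png")[120:270,160:380]
cv2.imwrite("pics/crop1.png",cv2.resize(i,None,fx=3.6,fy=3.6,interpolation=cv2.INTER_CUBIC))
E
```

```text
(no output)
```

View pics/crop1.png

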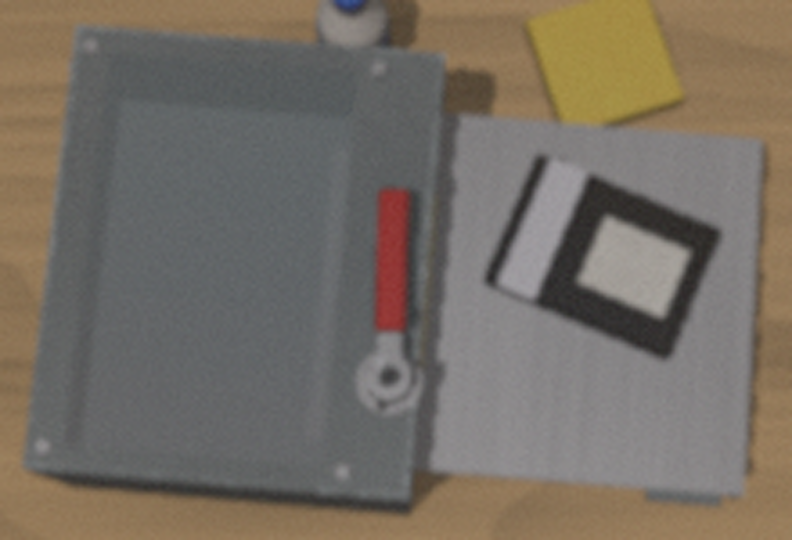

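Corners read from the crop (pixels). Lid: (78,27), (444,55), (411,502), (27,467). Outer ledge: (763,140), (742,495). Drive top: (543,155), (720,232), (668,358), (488,282). Next I'll fit the poses.

```bash
cat > h.py <<'E'
import numpy as np, cv2
from rig import robot
def back(uv,z,K,d,T):
    """pixels -> world points at height z; T world->camera"""
    n=cv2.undistortPoints(np.float64(uv).reshape(-1,1,2),K,d)[:,0]
    R=T[:3,:3]; c=-R.T@T[:3,3]
    r=np.c_[n,np.ones(len(n))]@R
    return c+r*((np.broadcast_to(z,len(n))-c[2])/r[:,2])[:,None]
def backcam(name,uv,z):
    i=robot.camera_info(name)
    if name=="wrist":
        s=robot.sense(); W=np.eye(4); W[:3,:3]=s["orientation"]; W[:3,3]=s["ee_pos"]
        T=np.linalg.inv(W@i["hand_eye"])
    else: T=i["extrinsics"]
    return back(uv,z,i["K"],i["dist_coeffs"],T)
def fit(own,w):
    own=np.float64(own); a,b=own.mean(0),w[:,:2].mean(0)
    U,S,V=np.linalg.svd((own-a).T@(w[:,:2]-b)); R=(U@np.diag([1,np.linalg.det(U@V)])@V).T
    t=b-R@a; return t,np.arctan2(R[1,0],R[0,0]),np.linalg.norm(own@R.T+t-w[:,:2],axis=1)
E
python3 - <<'E'
from h import *
f=lambda p:np.array(p)/3.6+[160-.36,120-.36]
w=backcam("top",f([(78,27),(444,55),(411,502),(27,467),(763,140),(742,495)]),[135]*4+[90]*2)
t,y,e=fit([(200,-120),(0,-120),(0,120),(200,120),(-180,-100),(-180,100)],w)
print("box",t,np.degrees(y),e)
d=backcam("top",f([(543,155),(720,232),(668,358),(488,282)]),104)
t2,y2,e2=fit([(55,-39),(-55,-39),(-55,39),(55,39)],d); print("drive",t2,np.degrees(y2),e2)
R=np.array([[np.cos(y),-np.sin(y)],[np.sin(y),np.cos(y)]])
print("drive in box",R.T@(t2-t),np.degrees(y2-y))
l=backcam("top",f([(388,377),(394,188)]),[165,161]); print("lever",(l[:,:2]-t)@R)
for o in [(15,60),(15,-38),(0,0),(-90,0),(113,60)]: print(o,R@o+t)
E
```

```text
box [552.40629447 -38.29701321] 84.4054643463396 [1.31979119 1.53456598 0.67792712 2.39187842 0.65820405 1.99125746]
drive [ 566.07545984 -134.35753364] 65.4464253130883 [2.18200112 2.76260494 2.45427091 2.53623617]
drive in box [-94.27037618 -22.9688015 ] -18.959039033251308
lever [[ 15.57436465  60.51104204]
 [ 20.87697102 -37.71383344]]
(15, 60) [494.1544121  -17.51918366]
(15, -38) [591.6876089  -27.07300606]
(0, 0) [552.40629447 -38.29701321]
(-90, 0) [ 543.63237594 -127.86831639]
(113, 60) [503.7082345   80.01401314]
```

Request:
{"method": "step_arm", "body": {
  "increments": [
    [0, 0, 0, 0, -6.1],
    [0, 0, 0, 0, -6.1],
    [0, 0, 0, 0, -6.1],
    [0, -0.0192, -0.0273, 0, 0],
    [0, -0.0192, -0.0273, 0, 0],
    [0, -0.0192, -0.0273, 0, 0],
    [0, -0.0192, -0.0273, 0, 0],
    [0, -0.0192, -0.0273, 0, 0]
  ],
  "squeeze": 30
}}

```text
time_s: 0.77
ee_pos: [314.5, 379.7, 230.9]
orientation: [[-0.996, 0.095, -0.0], [0.095, 0.996, -0.001], [0.0, -0.001, -1.0]]
force: [0.4, 0.2, 0.5]
opening: -0.002
```

Request:
{"method": "step_arm", "body": {
  "increments": [
    [0, -0.0192, -0.0273, 0, 0],
    [0, -0.0192, -0.0273, 0, 0],
    [0, -0.0192, -0.0273, 0, 0],
    [0, -0.0192, -0.0273, 0, 0],
    [0, -0.0192, -0.0273, 0, 0],
    [0, -0.0192, -0.0273, 0, 0],
    [0, -0.0192, -0.0273, 0, 0],
    [0, -0.0192, -0.0273, 0, 0]
  ]
}}

```text
time_s: 1.43
ee_pos: [446.6, 147.6, 231.1]
orientation: [[-0.995, 0.095, -0.0], [0.095, 0.995, 0.0], [0.0, -0.0, -1.0]]
force: [1.5, 1.6, 0.1]
opening: -0.002
```

Request:
{"method": "step_arm", "body": {
  "increments": [
    [0, -0.0192, -0.0273, 0, 0],
    [0, -0.0192, -0.0273, 0, 0],
    [0, -0.0192, -0.0273, 0, 0],
    [0, -0.0192, -0.0273, 0, 0],
    [0, -0.0192, -0.0273, 0, 0],
    [0, -0.0192, -0.0273, 0, 0],
    [0, -0.0192, -0.0273, 0, 0],
    [0, 0, 0, 0, 0]
  ]
}}

```text
time_s: 2.1
ee_pos: [564.5, -58.8, 230.1]
orientation: [[-0.995, 0.1, 0.001], [0.1, 0.995, -0.002], [-0.001, -0.002, -1.0]]
force: [0.3, -0.1, 0.1]
opening: -0.001
```

```bash
cat >> h.py <<'E'
BT=np.array([552.4,-38.3]); BY=np.radians(84.4)
BR=np.array([[np.cos(BY),-np.sin(BY)],[np.sin(BY),np.cos(BY)]])
tobox=lambda p:(np.atleast_2d(p)[:,:2]-BT)@BR
def st():
    s=robot.sense(); o=s["orientation"]
    print("t",round(s["time_s"],2),"box xy",tobox(s["ee_pos"])[0].round(1),"z",s["ee_pos"][2].round(1),"toolx-boxyaw",round(np.degrees(np.arctan2(o[1,0],o[0,0])-BY),1),"F",s["force"].round(1),"op",round(s["opening"],2),"q6",s["qpos"][5].round(2))
E
python3 -c "
from h import *
st()
cv2.imwrite('pics/w1.png',robot.read_camera('wrist')[:,:,::-1])"
```

```text
t 2.1 box xy [-19.3 -14.1] z 230.1 toolx-boxyaw 89.8 F [ 0.3 -0.1  0.1] op -0.0 q6 -0.14
```

View pics/w1.png

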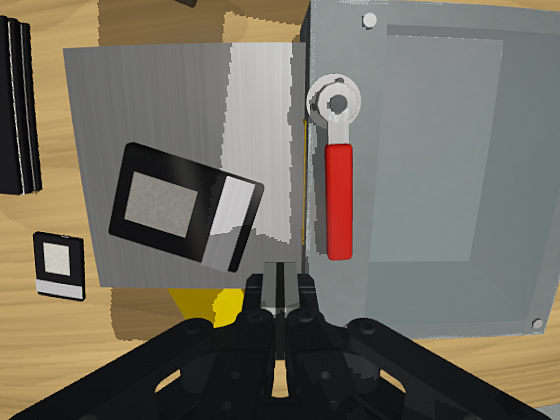

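The wrist view shows the hub at (338,103), the lever end at (340,259), the ledge's outer corners at (64,48) and (101,287), the drive corners at (129,143), (263,184), (235,272) and (109,235), and the slot at column 303.

```bash
python3 - <<'E'
from h import *
p=backcam("wrist",[(338,103),(340,259),(64,48),(101,287),(129,143),(263,184),(235,272),(109,235),(303,150)],[165,161,90,90,104,104,104,104,90])
print(tobox(p).round(1))
t,y,e=fit([(-55,39),(55,39),(55,-39),(-55,-39)],np.c_[tobox(p[4:8]),[0]*4]);print(t,np.degrees(y),e)
E
```

```text
[[  14.3   59.2]
 [  20.7  -38. ]
 [-179.1   99.4]
 [-179.9 -101.8]
 [-130.4   29. ]
 [ -30.8   -3. ]
 [ -55.2  -77.9]
 [-156.8  -45.1]
 [  -0.    20.5]]
[-93.316073   -24.22659949] -18.20997504676046 [3.13154495 2.36178162 2.06418649 1.350825  ]
```

Request:
{"method": "step_arm", "body": {
  "increments": [
    [0, 0.002, 0.001, 0.029, 0],
    [0, 0.001, 0.001, 0.029, 0],
    [0, 0.001, 0, 0.02, 0],
    [0, 0, 0, 0.009, 0],
    [0, 0, 0, 0, 0]
  ]
}}

```text
time_s: 2.57
ee_pos: [555.9, -50.2, 141.9]
orientation: [[-0.996, 0.094, -0.005], [0.094, 0.996, 0.001], [0.005, 0.001, -1.0]]
force: [-0.1, -0.4, 0.4]
opening: 0.001
```

Request:
{"method": "step_arm", "body": {
  "increments": [
    [0, 0, 0.005, 0, 0],
    [0, -0.002, 0.0069, 0, -6],
    [0, -0.002, 0.0069, 0, -6],
    [0, -0.002, 0.0069, 0, -6],
    [0, -0.002, 0.0069, 0, -6],
    [0, -0.002, 0.0069, 0, -6],
    [0, -0.002, 0.0069, 0, -6],
    [0, 0, 0, 0, 0]
  ]
}}

```text
time_s: 3.23
ee_pos: [564.6, -3.4, 146.4]
orientation: [[-0.859, -0.511, 0.003], [-0.511, 0.859, -0.001], [-0.002, -0.002, -1.0]]
force: [-0.6, 0.2, -0.3]
opening: 0.0
```

```bash
python3 -c "
from h import *
st()"
```

```text
t 3.23 box xy [35.9 -8.8] z 146.4 toolx-boxyaw -233.6 F [-0.6  0.2 -0.3] op 0.0 q6 -0.68
```

Request:
{"method": "step_arm", "body": {
  "increments": [
    [0, -0.002, 0.0072, 0.003, -6],
    [0, -0.002, 0.0072, 0, -6],
    [0, -0.002, 0.0072, 0, -6],
    [0, -0.002, 0.0072, 0, -6],
    [0, -0.002, 0.0072, 0, -6],
    [0, -0.002, 0.0072, 0, -6],
    [0, -0.002, 0.0072, 0, -6],
    [0, 0, 0, 0, 0]
  ]
}}

```text
time_s: 3.9
ee_pos: [536.6, 39.2, 143.3]
orientation: [[-0.299, -0.954, 0.004], [-0.954, 0.299, 0.0], [-0.001, -0.003, -1.0]]
force: [0.0, -0.3, -0.1]
opening: 0.001
```

```bash
python3 -c "
from h import *
st()"
```

```text
t 3.9 box xy [75.6 23.3] z 143.3 toolx-boxyaw -191.8 F [ 0.  -0.3 -0.1] op 0.0 q6 -1.34
```

Request:
{"method": "step_arm", "body": {
  "increments": [
    [0, -0.002, 0.0072, 0, -6],
    [0, -0.002, 0.0072, 0, -5.8],
    [0, 0, 0.004, 0, 0],
    [0, 0, 0, 0, 0]
  ]
}}

```text
time_s: 4.23
ee_pos: [524.4, 46.0, 143.5]
orientation: [[-0.104, -0.994, 0.012], [-0.995, 0.104, -0.001], [-0.001, -0.012, -1.0]]
force: [11.8, -1.4, -5.0]
opening: -0.005
```

```bash
python3 -c "
from h import *
st()
cv2.imwrite('pics/w2.png',robot.read_camera('wrist')[:,:,::-1])"
```

```text
t 4.23 box xy [81.2 36.1] z 143.5 toolx-boxyaw -180.4 F [11.8 -1.4 -5. ] op -0.0 q6 -1.53
```

View pics/w2.png

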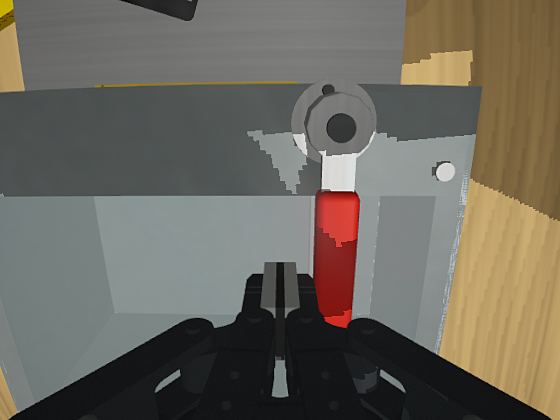

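The lever is at its hard stop, with an 11.8 N reaction and the arm along box +x. Now I'll go beside the drive.

Request:
{"method": "step_arm", "body": {
  "increments": [
    [0, 0, -0.012, 0, 0],
    [0, 0, -0.005, -0.03, 0],
    [0, 0.02, -0.015, -0.03, 0],
    [0, 0.03, -0.02, 0, 0],
    [0, 0.033, -0.022, 0, 0],
    [0, 0.033, -0.022, 0, 0],
    [0, 0.033, -0.022, 0, 0],
    [0, 0.032, -0.018, 0, 0]
  ]
}}

```text
time_s: 4.95
ee_pos: [637.6, -149.0, 202.1]
orientation: [[-0.105, -0.995, 0.002], [-0.995, 0.105, 0.0], [-0.0, -0.002, -1.0]]
force: [0.6, 0.6, -0.1]
opening: -0.002
```

Request:
{"method": "step_arm", "body": {
  "increments": [
    [0.06, 0, 0, 0, 7.1],
    [0.06, 0, 0, 0, 7.1],
    [0.06, 0, 0, 0, 7.1],
    [0.06, 0, 0, 0, 7.1],
    [0.06, 0, 0, 0, 7.1],
    [0.06, 0, 0, 0, 7.1],
    [0.06, 0, 0, 0, 7.1],
    [0.06, 0, 0, 0, 7.1]
  ]
}}

```text
time_s: 5.62
ee_pos: [636.5, -147.1, 202.0]
orientation: [[-0.892, -0.452, 0.001], [-0.452, 0.892, 0.001], [-0.001, 0.0, -1.0]]
force: [0.9, 0.0, -0.1]
opening: 0.702
```

Request:
{"method": "step_arm", "body": {
  "increments": [
    [0.06, 0, 0, 0, 7.1],
    [0.06, 0, 0, 0, 7.1],
    [0.06, 0, 0, 0, 7.1],
    [0.06, 0, 0, 0, 7.1],
    [0.06, 0, 0, 0, 5.2],
    [0.06, 0, 0, 0, 0]
  ]
}}

```text
time_s: 6.12
ee_pos: [636.4, -147.1, 201.9]
orientation: [[-0.994, 0.113, 0.001], [0.113, 0.994, 0.0], [-0.001, 0.0, -1.0]]
force: [-0.5, 0.7, -0.8]
opening: 0.703
```

```bash
python3 -c "
from h import *
st()"
```

```text
t 6.12 box xy [-100.1  -94.3] z 201.9 toolx-boxyaw 89.1 F [-0.5  0.7 -0.8] op 0.7 q6 -0.24
```

Request:
{"method": "step_arm", "body": {
  "increments": [
    [0.06, -0.003, 0, 0.03, -0.8],
    [0.06, 0, 0, 0.035, 0],
    [0.06, 0, 0, 0.03, 0],
    [0.06, 0, 0, 0.012, 0],
    [0.06, 0, 0, 0.005, 0],
    [0.06, 0, 0, 0, 0]
  ]
}}

```text
time_s: 6.62
ee_pos: [638.5, -147.1, 88.1]
orientation: [[-0.996, 0.092, -0.002], [0.092, 0.996, 0.001], [0.002, 0.001, -1.0]]
force: [-0.1, 0.4, 0.4]
opening: 0.705
```

```bash
python3 -c "
from h import *
st()
cv2.imwrite('pics/w3.png',robot.read_camera('wrist')[:,:,::-1])"
```

```text
t 6.62 box xy [-99.9 -96.3] z 88.1 toolx-boxyaw 90.3 F [-0.1  0.4  0.4] op 0.71 q6 -0.26
```

View pics/w3.png

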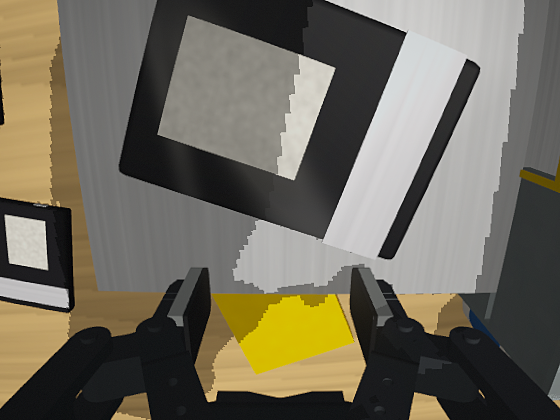

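Request:
{"method": "step_arm", "body": {
  "increments": [
    [0.06, 0.005, 0, 0, 0],
    [0.06, 0.005, 0, 0, 0],
    [0.06, 0.004, 0, 0, 0],
    [0.06, 0.004, 0, 0, 0],
    [0.06, 0.004, 0, 0, 0],
    [0.06, 0.004, 0, 0, 0],
    [0.06, 0.004, 0, 0, 0],
    [0.06, 0.004, 0, 0, 0]
  ]
}}

```text
time_s: 7.33
ee_pos: [605.0, -144.3, 89.4]
orientation: [[-0.996, 0.092, 0.0], [0.092, 0.996, 0.0], [-0.0, 0.0, -1.0]]
force: [0.4, 0.2, 0.1]
opening: 0.7
```

Request:
{"method": "step_arm", "body": {
  "increments": [
    [0.06, 0.003, 0, 0, 0],
    [0.06, 0.003, 0, 0, 0],
    [0.06, 0.002, 0, 0, 0],
    [0.06, 0, 0, 0, 0]
  ]
}}

```text
time_s: 7.67
ee_pos: [596.8, -143.5, 89.2]
orientation: [[-0.996, 0.092, -0.001], [0.092, 0.996, 0.0], [0.001, 0.0, -1.0]]
force: [0.4, -0.1, 1.1]
opening: 0.7
```

```bash
python3 -c "
from h import *
st()
cv2.imwrite('pics/w4.png',robot.read_camera('wrist')[:,:,::-1])"
```

```text
t 7.67 box xy [-100.4  -54.5] z 89.2 toolx-boxyaw 90.3 F [ 0.4 -0.1  1.1] op 0.7 q6 -0.27
```

View pics/w4.png

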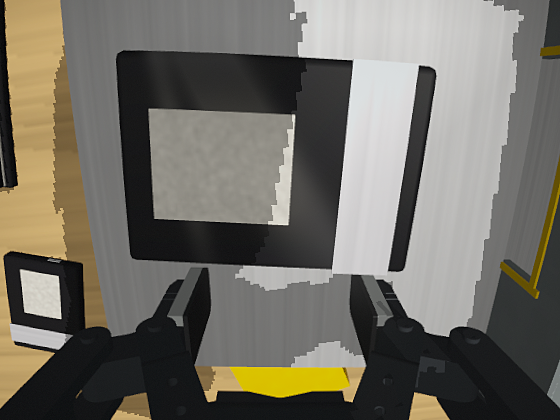

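The drive is now nearly square to the slot, with corners at (118,52), (436,68), (405,271) and (132,259). I'll measure that.

```bash
python3 - <<'E'
from h import *
p=backcam("wrist",[(118,52),(436,68),(404,271),(131,259)],104)
b=tobox(p);print(b.round(1))
t,y,e=fit([(-55,39),(55,39),(55,-39),(-55,-39)],np.c_[b,[0]*4]);print(t,np.degrees(y),e)
q=backcam("wrist",[(503,266),(538,297),(545,50)],[90,110,110]);print(tobox(q).round(1))
E
```

```text
[[-156.2   37.2]
 [ -48.9   32.5]
 [ -51.9  -44. ]
 [-160.4  -39.4]]
[-104.33102233   -3.43438377] -2.5327820683496256 [1.59042962 1.39706183 1.12792328 0.85545883]
[[ -0.6 -49.5]
 [  4.3 -53.6]
 [-14.1  39.8]]
```

Request:
{"method": "step_arm", "body": {
  "increments": [
    [0.06, 0.002, 0, 0, 0],
    [0.06, 0.0025, 0, 0, 0],
    [0.06, 0, 0, 0, 0]
  ]
}}

```text
time_s: 7.97
ee_pos: [592.5, -143.1, 89.2]
orientation: [[-0.996, 0.092, -0.001], [0.092, 0.996, 0.0], [0.001, 0.0, -1.0]]
force: [0.1, -0.4, 0.3]
opening: 0.703
```

```bash
python3 -c "
from h import *
st()
cv2.imwrite('pics/w5.png',robot.read_camera('wrist')[:,:,::-1])"
```

```text
t 7.97 box xy [-100.4  -50.1] z 89.2 toolx-boxyaw 90.3 F [ 0.1 -0.4  0.3] op 0.7 q6 -0.28
```

View pics/w5.png

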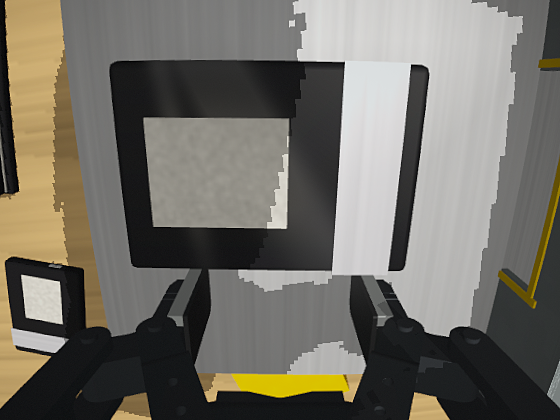

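```bash
python3 - <<'E'
from h import *
p=backcam("wrist",[(110,62),(429,67),(404,271),(131,267)],104)
b=tobox(p);print(b.round(1))
t,y,e=fit([(-55,39),(55,39),(55,-39),(-55,-39)],np.c_[b,[0]*4]);print(t,np.degrees(y),e)
q=backcam("wrist",[(500,270),(535,305),(540,58),(540,68)],90);print(tobox(q).round(1))
q=backcam("wrist",[(500,270),(535,305),(540,58),(540,68)],110);print(tobox(q).round(1))
im=cv2.imread("pics/w5.png")[30:330,440:560]
cv2.imwrite("pics/c5.png",cv2.resize(im,None,fx=2,fy=2,interpolation=cv2.INTER_CUBIC))
E
```

```text
[[-159.3   38.4]
 [ -51.4   37.1]
 [ -51.8  -39.6]
 [-160.8  -38.5]]
[-105.83311139   -0.63481451] -0.6590881421873083 [1.22191009 1.14209489 0.87640603 0.6385132 ]
[[ -1.5 -47.1]
 [ 21.1 -66.4]
 [ -1.6  43.4]
 [ -1.   39.7]]
[[-15.5 -36.4]
 [  4.  -53. ]
 [-15.5  41.5]
 [-15.   38.3]]
```

View pics/c5.png

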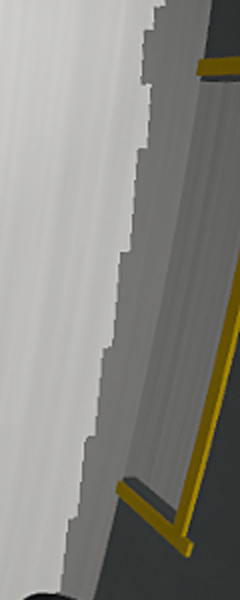

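Seen in the same picture, the slot's sides are at about y -46.3 and 39.3, so its centre is about -3. The drive is at -0.6, so I'll nudge it back about 2.5 mm from the other side.

Request:
{"method": "step_arm", "body": {
  "increments": [
    [0.06, -0.006, -0.003, 0, 0],
    [0.06, 0, -0.002, -0.03, 0],
    [0.06, 0, 0, -0.015, 0],
    [0.06, 0.038, 0, 0, 0],
    [0.06, 0.038, 0, 0, 0],
    [0.06, 0.039, 0, 0, 0],
    [0.06, 0, 0, 0.025, 0],
    [0.06, 0, 0, 0.02, 0]
  ]
}}

```text
time_s: 8.68
ee_pos: [483.3, -138.5, 90.2]
orientation: [[-0.996, 0.093, 0.003], [0.093, 0.996, -0.001], [-0.003, -0.001, -1.0]]
force: [1.0, 0.4, 0.5]
opening: 0.705
```

Request:
{"method": "step_arm", "body": {
  "increments": [
    [0.06, 0, 0, 0, 0],
    [0.06, -0.003, 0, 0, 0],
    [0.06, 0, 0, 0, 0]
  ]
}}

```text
time_s: 8.93
ee_pos: [488.5, -139.1, 90.2]
orientation: [[-0.996, 0.092, 0.002], [0.092, 0.996, -0.001], [-0.002, -0.0, -1.0]]
force: [0.4, -0.3, 0.5]
opening: 0.702
```

```bash
python3 -c "
from h import *
st()"
```

```text
t 8.93 box xy [-106.5   53.7] z 90.2 toolx-boxyaw 90.3 F [ 0.4 -0.3  0.5] op 0.7 q6 -0.34
```

Request:
{"method": "step_arm", "body": {
  "increments": [
    [0.06, -0.003, 0, 0, 0],
    [0.06, -0.0025, 0, 0, 0],
    [0.06, -0.0015, 0, 0, 0],
    [0.06, 0, 0, 0, 0]
  ]
}}

```text
time_s: 9.27
ee_pos: [494.9, -139.3, 89.7]
orientation: [[-0.996, 0.092, 0.001], [0.092, 0.996, -0.0], [-0.001, -0.0, -1.0]]
force: [-0.1, -0.3, -0.8]
opening: 0.701
```

Request:
{"method": "step_arm", "body": {
  "increments": [
    [0.06, 0.01, 0, 0, 0],
    [0.06, 0, 0, -0.035, 0],
    [0.06, 0, 0, -0.035, 0],
    [0.06, -0.02, -0.026, 0, 0],
    [0.06, -0.02, -0.026, 0, 0],
    [0.06, -0.02, -0.026, 0, 0],
    [0.06, 0, 0, 0, 7.1],
    [0.06, 0, 0, 0, 7.1]
  ]
}}

```text
time_s: 9.93
ee_pos: [536.6, -222.9, 158.9]
orientation: [[-0.94, 0.34, -0.0], [0.34, 0.94, 0.0], [0.0, 0.0, -1.0]]
force: [0.7, 0.7, 0.3]
opening: 0.702
```

Request:
{"method": "step_arm", "body": {
  "increments": [
    [0.06, 0, 0, 0, 7.1],
    [0.06, 0, 0, 0, 7.1],
    [0.06, 0, 0, 0, 7.1],
    [0.06, 0, 0, 0, 7.1],
    [0.06, 0, 0, 0, 7.1],
    [0.06, 0, 0, 0, 7.1],
    [0.06, 0, 0, 0, 7.1],
    [0.06, 0, 0, 0, 7.1]
  ]
}}

```text
time_s: 10.6
ee_pos: [535.7, -221.0, 159.2]
orientation: [[-0.231, 0.973, -0.001], [0.973, 0.231, 0.0], [0.001, -0.0, -1.0]]
force: [-0.4, 0.2, 0.2]
opening: 0.701
```

Request:
{"method": "step_arm", "body": {
  "increments": [
    [0.06, 0, 0, 0, 7.1],
    [0.06, 0, 0, 0, 7.1],
    [0.06, 0, 0, 0, 5.1],
    [0.06, 0, 0, 0, 0]
  ]
}}

```text
time_s: 10.93
ee_pos: [535.8, -221.1, 159.3]
orientation: [[0.099, 0.995, -0.0], [0.995, -0.099, 0.0], [0.0, -0.001, -1.0]]
force: [-0.5, -0.5, -0.3]
opening: 0.702
```

```bash
python3 -c "
from h import *
st()
cv2.imwrite('pics/w6.png',robot.read_camera('wrist')[:,:,::-1])"
```

```text
t 10.93 box xy [-183.5   -1.3] z 159.3 toolx-boxyaw -0.1 F [-0.5 -0.5 -0.3] op 0.7 q6 1.14
```

View pics/w6.png

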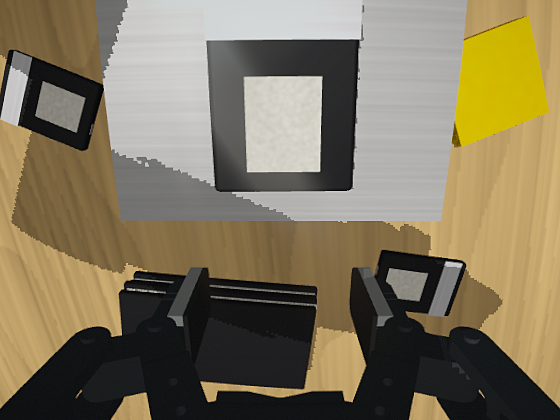

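The drive's rear corners are at (215,190) and (353,190), and points on its sides at (207,40) and (359,40). The ledge's outer corners are at (121,220) and (441,220).

```bash
python3 - <<'E'
from h import *
p=backcam("wrist",[(215,190),(353,190),(207,40),(359,40),(121,220),(441,220)],[104]*4+[90]*2)
print(tobox(p).round(1))
E
```

```text
[[-159.5   34.3]
 [-159.3  -43.6]
 [ -80.4   34.8]
 [ -80.2  -42.3]
 [-183.    97.7]
 [-182.6 -103.9]]
```

Request:
{"method": "step_arm", "body": {
  "increments": [
    [0.06, 0, 0.002, 0.035, 0],
    [0.06, 0, 0, 0.03, 0],
    [0.06, 0, 0, 0.005, 0],
    [0.06, 0.006, 0, 0, 0],
    [0.06, 0.005, 0, 0, 0],
    [0.06, 0.004, 0, 0, 0],
    [0.06, 0.004, 0, 0, 0],
    [0.06, 0.004, 0, 0, 0]
  ]
}}

```text
time_s: 11.65
ee_pos: [541.8, -198.6, 90.9]
orientation: [[0.096, 0.995, 0.002], [0.995, -0.096, -0.002], [-0.001, 0.002, -1.0]]
force: [-0.5, 0.4, 0.6]
opening: 0.704
```

Request:
{"method": "step_arm", "body": {
  "increments": [
    [0.06, 0.004, 0, 0, 0],
    [0.06, 0.004, 0, 0, 0],
    [0.06, 0.004, 0, 0, 0],
    [0.06, 0.004, 0, 0, 0],
    [0.06, 0.004, 0, 0, 0],
    [0.06, 0.004, 0, 0, 0],
    [0.06, 0.004, 0, 0, 0],
    [0.06, 0.004, 0, 0, 0]
  ]
}}

```text
time_s: 12.32
ee_pos: [543.8, -166.4, 89.2]
orientation: [[0.097, 0.995, -0.0], [0.995, -0.097, 0.0], [0.0, -0.0, -1.0]]
force: [-1.0, -0.7, 0.8]
opening: 0.7
```

```bash
python3 -c "
from h import *
st()
cv2.imwrite('pics/w7.png',robot.read_camera('wrist')[:,:,::-1])"
```

```text
t 12.32 box xy [-128.3   -4. ] z 89.2 toolx-boxyaw 0.0 F [-1.  -0.7  0.8] op 0.7 q6 1.23
```

View pics/w7.png

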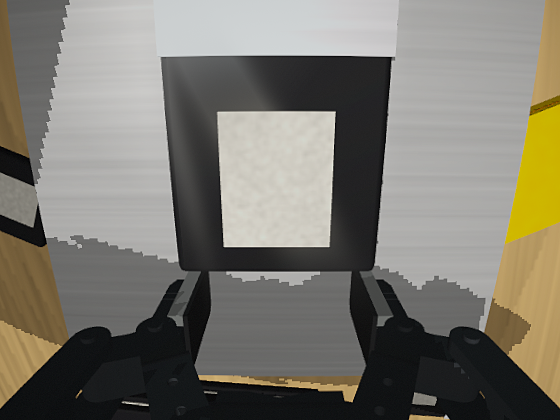

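The drive is flush on both fingers, with its rear corners at (180,270) and (373,270).

```bash
python3 - <<'E'
from h import *
p=backcam("wrist",[(180,270),(374,270),(162,57),(391,57),(66,340),(489,340)],[104]*4+[90]*2)
print(tobox(p).round(1))
E
```

```text
[[-116.6   35. ]
 [-116.5  -42. ]
 [ -37.5   34.7]
 [ -37.5  -41.7]
 [-163.9  100.6]
 [-163.6 -107.5]]
```

Request:
{"method": "step_arm", "body": {
  "increments": [
    [0.06, 0.003, 0, 0, 0],
    [0.06, 0.003, 0, 0, 0],
    [0.06, 0.003, 0, 0, 0],
    [0.06, 0.003, 0, 0, 0],
    [0.06, 0.003, 0, 0, 0],
    [0.06, 0.003, 0, 0, 0]
  ]
}}

```text
time_s: 12.87
ee_pos: [545.5, -148.5, 89.2]
orientation: [[0.097, 0.995, -0.0], [0.995, -0.097, 0.0], [0.0, -0.0, -1.0]]
force: [-0.1, -0.9, -0.7]
opening: 0.702
```

Request:
{"method": "step_arm", "body": {
  "increments": [
    [0.06, 0.003, 0, 0, 0],
    [0.06, 0.003, 0, 0, 0],
    [0.06, 0.003, 0, 0, 0],
    [0.06, 0.003, 0, 0, 0],
    [0.06, 0.003, 0, 0, 0],
    [0.06, 0.003, 0, 0, 0]
  ]
}}

```text
time_s: 13.37
ee_pos: [547.4, -130.6, 89.3]
orientation: [[0.097, 0.995, 0.0], [0.995, -0.097, 0.0], [0.0, 0.0, -1.0]]
force: [0.3, -0.8, -0.8]
opening: 0.7
```

The nose is in and there's no jam, since forces are under 1 N. I'll continue.

Request:
{"method": "step_arm", "body": {
  "increments": [
    [0.06, 0.004, 0, 0, 0],
    [0.06, 0.004, 0, 0, 0],
    [0.06, 0.004, 0, 0, 0],
    [0.06, 0.004, 0, 0, 0],
    [0.06, 0.004, 0, 0, 0],
    [0.06, 0.004, 0, 0, 0],
    [0.06, 0.004, 0, 0, 0],
    [0.06, 0.004, 0, 0, 0]
  ]
}}

```text
time_s: 14.03
ee_pos: [550.6, -98.7, 89.4]
orientation: [[0.097, 0.995, 0.0], [0.995, -0.097, -0.0], [-0.0, 0.0, -1.0]]
force: [0.4, -0.4, -0.2]
opening: 0.703
```

Request:
{"method": "step_arm", "body": {
  "increments": [
    [0.06, 0.004, 0, 0, 0],
    [0.06, 0.004, 0, 0, 0],
    [0.06, 0.004, 0, 0, 0],
    [0.06, 0.004, 0, 0, 0],
    [0.06, 0.004, 0, 0, 0],
    [0.06, 0, 0, 0, 0]
  ]
}}

```text
time_s: 14.53
ee_pos: [552.3, -78.3, 89.2]
orientation: [[0.096, 0.995, -0.0], [0.995, -0.096, 0.001], [0.001, -0.0, -1.0]]
force: [0.1, 0.4, 0.5]
opening: 0.705
```

```bash
python3 - <<'E'
from h import *
st()
a=robot.read_camera('scene')[170:340,170:380]; b=robot.read_camera('top')[120:270,160:340]
a=cv2.resize(a,None,fx=2,fy=2,interpolation=cv2.INTER_CUBIC); b=cv2.resize(b,(380,317),interpolation=cv2.INTER_CUBIC)
o=np.zeros((340,800,3),np.uint8); o[:,:420]=a; o[:317,420:]=b
cv2.imwrite('pics/c8.png',o[:,:,::-1])
E
```

```text
t 14.53 box xy [-39.8  -3.8] z 89.2 toolx-boxyaw 0.1 F [0.1 0.4 0.5] op 0.7 q6 1.38
```

View pics/c8.png

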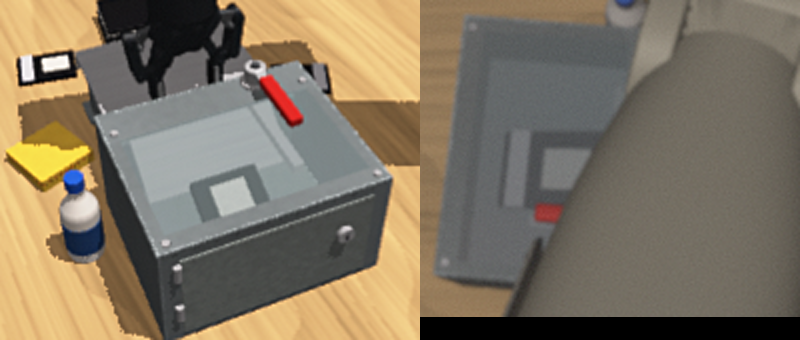

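The drive lies on the box floor, visible through the window, and the lever is still open. Next is shutting the lever: go over to its +y side with the fingers closed.

Request:
{"method": "step_arm", "body": {
  "increments": [
    [0.06, -0.02, 0, 0, 0],
    [0.06, 0, 0, -0.037, 0],
    [0.03, 0, 0, -0.037, 0],
    [0, 0, 0, -0.036, 0],
    [0, 0.028, -0.02, 0, 0],
    [0, 0.028, -0.02, 0, 0],
    [0, 0.028, -0.02, 0, 0],
    [0, 0.028, -0.02, 0, 0]
  ]
}}

```text
time_s: 15.3
ee_pos: [481.0, 20.8, 199.6]
orientation: [[0.098, 0.995, 0.001], [0.995, -0.098, 0.0], [0.0, 0.001, -1.0]]
force: [-0.4, -0.4, 0.7]
opening: 0.002
```

Request:
{"method": "step_arm", "body": {
  "increments": [
    [0, 0.028, -0.02, 0, 0],
    [0, 0, 0, 0, -7.1],
    [0, 0, 0, 0, -7.1],
    [0, 0, 0, 0, -7.1],
    [0, 0, 0, 0, -7.1],
    [0, 0, 0, 0, -7.1],
    [0, 0, 0, 0, -7.1],
    [0, 0, 0, 0, -7.1]
  ]
}}

```text
time_s: 15.97
ee_pos: [464.5, 49.8, 199.4]
orientation: [[-0.701, 0.714, 0.0], [0.714, 0.701, 0.0], [-0.0, 0.0, -1.0]]
force: [0.3, 0.3, -0.2]
opening: 0.001
```

Request:
{"method": "step_arm", "body": {
  "increments": [
    [0, 0, 0, 0, -7.1],
    [0, 0, 0, 0, -7.1],
    [0, 0, 0, 0, -7.1],
    [0, 0, 0, 0, -7.1],
    [0, 0, 0, 0, -7.1],
    [0, 0, 0, 0, -4.8],
    [0, 0, 0, 0, 0]
  ]
}}

```text
time_s: 16.55
ee_pos: [464.5, 49.8, 199.4]
orientation: [[-0.995, 0.095, 0.0], [0.095, 0.995, 0.0], [-0.0, 0.0, -1.0]]
force: [0.1, 0.0, 0.1]
opening: -0.002
```

```bash
python3 -c "
from h import *
st()"
```

```text
t 16.55 box xy [79.1 96. ] z 199.4 toolx-boxyaw 90.1 F [0.1 0.  0.1] op -0.0 q6 0.03
```

Request:
{"method": "step_arm", "body": {
  "increments": [
    [0, 0, 0, 0.03, 0],
    [0, 0, 0, 0.02, 0],
    [0, 0, 0, 0.006, 0],
    [0, -0.008, 0, 0, 0],
    [0, -0.008, 0, 0, 0],
    [0, -0.003, 0, 0, 0],
    [0, 0, 0, 0, 0]
  ]
}}

```text
time_s: 17.13
ee_pos: [485.3, 47.9, 144.4]
orientation: [[-0.995, 0.098, 0.002], [0.098, 0.995, -0.0], [-0.002, 0.0, -1.0]]
force: [-0.1, -0.3, 0.9]
opening: 0.005
```

Request:
{"method": "step_arm", "body": {
  "increments": [
    [0, -0.0069, 0.0017, 0, 6],
    [0, -0.0069, 0.0017, 0, 6],
    [0, -0.0069, 0.0017, 0, 6],
    [0, -0.0069, 0.0017, 0, 6],
    [0, -0.0069, 0.0017, 0, 6],
    [0, -0.0069, 0.0017, 0, 6],
    [0, -0.0069, 0.0017, 0, 6],
    [0, 0, 0, 0, 0]
  ]
}}

```text
time_s: 17.8
ee_pos: [532.5, 39.5, 144.0]
orientation: [[-0.672, 0.74, 0.001], [0.74, 0.672, -0.0], [-0.001, 0.001, -1.0]]
force: [0.1, 0.0, -0.5]
opening: 0.002
```

```bash
python3 -c "
from h import *
st()"
```

```text
t 17.8 box xy [75.5 27.4] z 144.0 toolx-boxyaw 47.9 F [ 0.1  0.  -0.5] op 0.0 q6 0.76
```

Request:
{"method": "step_arm", "body": {
  "increments": [
    [0, -0.0069, 0.0017, 0, 6],
    [0, -0.0069, 0.0017, 0, 6],
    [0, -0.0069, 0.0017, 0, 6],
    [0, -0.0069, 0.0017, 0, 6],
    [0, -0.0069, 0.0017, 0, 6],
    [0, -0.0069, 0.0017, 0, 6],
    [0, -0.0069, 0.0017, 0, 6],
    [0, 0, 0, 0, 0]
  ]
}}

```text
time_s: 18.47
ee_pos: [562.2, 1.2, 143.9]
orientation: [[-0.007, 1.0, 0.001], [1.0, 0.007, 0.0], [0.0, 0.001, -1.0]]
force: [-0.4, 0.3, -0.2]
opening: -0.001
```

Request:
{"method": "step_arm", "body": {
  "increments": [
    [0, -0.0069, 0.0017, 0, 5.9],
    [0, -0.003, 0, 0, 0],
    [0, -0.002, 0, 0, 0],
    [0, 0, 0, 0, 0]
  ]
}}

```text
time_s: 18.8
ee_pos: [563.7, -6.6, 144.0]
orientation: [[0.087, 0.996, 0.003], [0.996, -0.087, 0.008], [0.008, 0.002, -1.0]]
force: [2.8, 13.2, -0.9]
opening: -0.001
```

```bash
python3 -c "
from h import *
st()"
```

```text
t 18.8 box xy [32.6 -8.2] z 144.0 toolx-boxyaw 0.6 F [ 2.8 13.2 -0.9] op -0.0 q6 1.5
```

Hard stop reached, with a 13 N reaction. I'll retreat, then check the lever in code because the picture quota is used up.

Request:
{"method": "step_arm", "body": {
  "increments": [
    [0, 0.012, 0, 0, 0],
    [0, 0.005, 0, -0.03, 0],
    [0, 0, 0, -0.04, 0],
    [0, 0, 0, -0.04, 0],
    [0, 0.03, -0.025, 0, 0],
    [0, 0.03, -0.025, 0, 0],
    [0, 0.03, -0.025, 0, 0],
    [0, 0.03, -0.025, 0, 0]
  ]
}}

```text
time_s: 19.47
ee_pos: [475.6, 136.7, 254.1]
orientation: [[0.091, 0.996, 0.002], [0.996, -0.091, -0.001], [-0.0, 0.002, -1.0]]
force: [1.5, 0.5, -0.5]
opening: -0.0
```

Request:
{"method": "step_arm", "body": {
  "increments": [
    [0, 0.03, -0.025, 0, 0],
    [0, 0.03, -0.025, 0, 0],
    [0, 0.03, -0.025, 0, 0],
    [0, 0.03, -0.025, 0, 0],
    [0, 0.03, -0.025, 0, 0],
    [0, 0.03, -0.025, 0, 0],
    [0, 0, 0, 0, 0]
  ]
}}

```text
time_s: 20.05
ee_pos: [340.3, 333.6, 254.0]
orientation: [[0.083, 0.997, 0.0], [0.997, -0.083, 0.002], [0.002, 0.0, -1.0]]
force: [0.0, -0.4, 0.3]
opening: 0.002
```

```bash
python3 - <<'E'
from h import *
st()
im0=cv2.imread('pics/top0.png')[:,:,::-1]; im=robot.read_camera('top')
sc0=cv2.imread('pics/scene0.png')[:,:,::-1]; sc=robot.read_camera('scene')
cv2.imwrite('pics/topend.png',im[:,:,::-1]);cv2.imwrite('pics/scend.png',sc[:,:,::-1])
def red(i,n):
    i=i.astype(int); y,x=np.where((i[...,0]>110)&(i[...,1]<60)&(i[...,2]<60))
    k=(x>160)&(x<380)&(y>120)&(y<340); x,y=x[k],y[k]
    if len(x)<10: return len(x)
    p=np.c_[x,y].astype(float); d=np.linalg.svd(p-p.mean(0),full_matrices=False)[2][0]
    w=tobox(backcam(n,[p.mean(0)-15*d,p.mean(0)+15*d],161)); v=w[1]-w[0]
    return len(x),p.mean(0).round(1),w.mean(0).round(1),"dir",np.degrees(np.arctan2(v[1],v[0])).round(1)
for n,a,b in(("top",im0,im),("scene",sc0,sc)): print(n,red(a,n),red(b,n))
for n,a,b in(("notes",*(i[112:158,303:352] for i in(im0,im))),("wallets",*(i[198:290,395:456] for i in(im0,im))),("decoy1",*(i[138:184,390:426] for i in(im0,im))),("decoy2",*(i[275:325,300:346] for i in(im0,im))),("glue_sc",*(i[252:304,195:226] for i in(sc0,sc)))):
    print(n,np.abs(a.astype(int)-b).mean().round(1))
E
```

```text
t 20.05 box xy [349.4 247.4] z 254.0 toolx-boxyaw 0.8 F [ 0.  -0.4  0.3] op 0.0 q6 2.26
top (271, array([268.6, 191.6]), array([18.7, -0.7]), 'dir', np.float64(92.7)) (262, array([270.5, 191.5]), array([15.2, -1.1]), 'dir', np.float64(90.1))
scene (180, array([272. , 210.8]), array([22.3, -3.9]), 'dir', np.float64(-87.0)) (175, array([271.5, 209.7]), array([18.6, -3.5]), 'dir', np.float64(-91.0))
notes 1.8
wallets 2.9
decoy1 2.1
decoy2 2.1
glue_sc 1.5
```

```bash
python3 -c "
from rig import robot
print(robot.job_done())"
```

```text
the job is handed in; nothing more can be done
None
```

The job is done and handed in at about 20 s: the drive is in the box, the lever is shut again, and the other things on the desk haven't moved.

1. **Opening the lever:** I swung it to its open stop, where the reaction was about 12 N.
2. **Posting the drive:** I squared it up from both sides with the open fingers, then pushed it lengthwise through the slot. Force readings between moves stayed under about 1 N. A picture through the window showed it lying on the box floor.
3. **Shutting the lever:** I swung it back to its shut stop (about 13 N) and moved the arm clear.

**Last checks:**
- **Lever:** in the final images its arm lies within about 1° of fully shut. It started about 3° short of that.
- **Other things:** the image patches around the notes, wallets, glue and the two lookalike drives differ from the start only by image noise.
- **Disagreement:** my first estimate of the box was about 3 mm off sideways against the close-up views of the slot and ledge. I corrected the drive's position for this before pushing it in.
- **Not viewed:** I had used all 12 picture views, so the last checks were made in code. I didn't look at the drive again after shutting the lever.

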